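# Push the gang-punch row home and drop the keeper behind it

### The arm

A 6-joint arm with a two-finger parallel gripper is mounted at the origin on the work surface; the furniture and walls round the work are solid. World frame = base frame: x ahead of the robot, y to its left, z up, the work surface at z = 0. Lengths are in m, angles in rad, forces in N, time in s.
With the tool pointing down it reaches from about 0.325 to 1 m from the base axis. Payload 5.1 kg.
Tool frame: the origin (TCP) lies midway between the tips of the shut fingers; the grasp point (between the pads) lies 19 mm behind it; z points along the fingers, y is the line along which they close (so a half turn about z gives the same grasp; the last joint's range is limited). The gripper opens to 85 mm and grips with 20 to 120 N. Pads are 22 mm wide; open, the fingers measure 114 mm over their backs; the gripper's body (76 mm by 85 mm) begins 54 mm behind the grasp point. The pads swing forward as they close: fully open they stand 13 mm farther back than shut.
Start: joints at [-1.34, 0.124, 1.65, -0, 1.367, -0.083], TCP at [0.201, -0.618, 0.231] pointing down, gripper open.
Joint ranges: [-2.61, 2.61], [-1.02, 2.33], [0.03, 2.71], [-1.35, 4.49], [0.32, 2.68], [-2.91, 2.91]. Speed limits (rad/s): [2.57, 2.57, 3.14, 3.14, 3.14, 3.14].

### API

Orientations are given as a 3x3 rotation matrix whose columns are the frame's x, y, z axes.
In Python, from station import bot gives the robot as it stands.
- The arm moves only by the tool play_rows, never from a script. Its argument "motion" is a list of rows, each an object with "fingers": the opening in per cent of the stroke, from 0 (shut) to 100 (fully open); "slide": the shift along the world's x, y, z normalised to -1 to 1, where 1 is 0.15 m, a list of three; "yaw": the turn about the world's z normalised to -1 to 1, where 1 is 90 degrees. A call has 1 to 8 rows; each row is the pose to reach, as a shift and turn from the pose commanded when the call began; what a row does not reach only later rows make up. A row lasts 1/12 s, in which the tool goes at most 41.7 mm and 7.16 degrees, less where a joint would pass 70% of its speed; a pose out of reach is approached as far as the arm can. A call with a number of a shift or a turn outside -1 to 1 is refused whole. A call with a gripper value outside its range is refused whole. The fingers move at their own pace and stop on an object; "force" is the grip in N (left out, the last holds). Time passes only in rows, so rows that repeat a pose let the fingers close. It gives the time, the measured TCP pose, the force, the opening and the grip force at its end, in the units of the state.
- bot.state(): the state, without advancing time (a new reading comes with each control period).
- bot.grab_frame(name): name is "side" or "top" or "wrist"; returns a dict with "pixels" (384x512x3 uint8, red, green, blue), "K" (3x3 intrinsics, pixels), "extrinsics" (4x4, takes a point from camera to world coordinates). Camera axes: x right, y up, looking along -z (the intrinsics and any distortion apply to the point x, -y, -z); pixel columns grow to the right and rows downward; lengths in m; the calibration is good to about 2 mm. A picture is of the moment at which its call begins. There is no depth.
- bot.job_done(): hands the job in; it is judged then, once.
The state is a dict: "time_s": time; "joint_positions": joint angles; "joint_vel": joint speeds; "joint_torque": joint torques, N m; "tcp_pos": TCP position; "orientation": TCP orientation; "force": force on the tool from outside, world axes, zero at the start; "moment": the same for the moment, N m; "gripper_width": finger opening in m; "grasp_force": force on a finger pad.
Only numpy, scipy, OpenCV 4.12 (cv2) and the standard library are available. Lean on these libraries where they do the work, as an engineer would, in place of code of your own. Each camera call takes 0.05 s, during which the arm holds its last target. There are 200 camera calls.

### The job

Set up the belt-hole punch holder on the bench: push the row of five punch blocks from behind along its channel, fully home against the end stop, then tip the red-knobbed keeper arm over so that it lies down across the channel behind the last block. Do it all by pushing with closed fingertips: pinch and lift nothing, do not ram the blocks, and leave the other tools and fittings round the holder where they lie.

Things in the scene. Friction and masses are not known exactly. Their poses are not given: they have to be found in the camera images.
- gang_rail: Fixed steel punch holder on the bench, base plate 230 x 76 x 8 mm (x, y, z); origin under its middle. +x runs along its channel to the end stop (56 mm wide, 36 mm high, face at x = +101 mm); the -x end is open. Channel floor 8 mm above the bench, 38 mm wide (y -19 to +19) between fences 8 mm wide, 17 mm high over the bench.
- stop_face (a point): Centre of the end stop's face that the row must meet, 101 mm along +x from the holder's origin, 20 mm above the bench.
- punch_block_1: Loose aluminium punch block, 25 mm along the channel x 36 across x 24 high, 65 to 120 g, on the channel floor; a dark tube punch 15 mm across stands 13 mm up from its top. Origin: middle of its underside. First of five in a row, next to the stop, touching or within 1 mm; the row starts 45 to 75 mm short of the stop. Home: its centre at holder x = +88.5 mm.
- punch_block_2: Punch block 2 of the five, counted from the end stop, like block 1. Origin: middle of its underside. Home: centre at holder x = +63.5 mm.
- punch_block_3: Punch block 3 of the five, counted from the end stop, like block 1. Origin: middle of its underside. Home: centre at holder x = +38.5 mm.
- punch_block_4: Punch block 4 of the five, counted from the end stop, like block 1. Origin: middle of its underside. Home: centre at holder x = +13.5 mm.
- punch_block_5: Last punch block of the row, at the channel's open end, like block 1. Its rear face, 12.5 mm behind its origin (the middle of its underside), is free between the fence tops (17 mm above the bench) and its own top (32 mm): push the row there. Sliding the row takes 2 to 6 N. Home: centre at holder x = -11.5 mm, rear face at -24 mm.
- keeper (a joint): Keeper hinge, rad: 0 = arm level across the channel, 1.57 upright, 2.35 thrown back on its stop (start). Axis along holder x at y = +28.5 mm, 25 mm above the bench. Arm: steel bar 8 x 8 mm, 58 mm long, at x = -34.5 to -26.5 mm, 2.5 mm behind the last block once the row is home; else it lands on the block. It turns freely, damped: past upright it falls shut by itself in about 1 s.
- keeper_knob (a point): Middle of the red knob (14 mm across, 15 mm long) that sticks out towards the holder's -x from the keeper arm, 50 mm from the hinge axis, at x = -55 mm. Thrown back it stands about 60 mm above the bench and 64 mm to the +y side of the channel's middle line; pushing it towards -y from outside tips the arm over.
- drive_punch_1: Dark drive punch lying flat beside the holder, 20 x 120 x 20 mm, to be left alone. Origin under the middle, long axis y.
- girth_ring: Steel ring lying flat, 45 mm across, 8 mm thick, to be left alone. Origin under the middle.
- buckle_1: Steel roller buckle lying flat, 41 x 34 x 11 mm, to be left alone. Origin under the middle.
- pencil: Green pencil lying flat, 7 x 112 x 7 mm, to be left alone. Origin under the middle, long axis y.
- pricking_iron: Dark steel pricking iron lying flat, 30 x 116 x 12 mm, to be left alone. Origin under the middle, long axis y.

How it is judged:
By the outcome, as a careful person would: the job done as asked, in the order asked, and still so for the second after the job is handed in, with the robot touching nothing.
It also fails if it takes over 40 s, if anything falls off the work surface, if the arm or the gripper's body presses on something with over 40 N, if the wrist force passes 120 N, or if a joint passes its speed limit or range.

## Working session

There is one attempt and no reset: what is moved stays moved. The work goes in short steps, Python scripts to look and compute and a tool call to move; the robot and the scene stay as the last step left them, time stands still between calls to the robot, and variables do not carry over. Pictures are saved under pics/ and viewed, at most 10 in all, crops included, and the job is handed in when it is done.

Besides the shell and the picture viewer there is one more tool, called after ">>>" as name([rows], argument=value, ...), one row to a line, values as JSON. play_rows: Moves the arm, as the interface text tells. Scaled input: -1 to 1 covers 0.15 m each way for a shift and 90 degrees each way for a turn. Its arguments: {"type":"object","properties":{"motion":{"type":"array","items":{"type":"object","properties":{"fingers":{"type":"number"},"slide":{"type":"array","items":{"type":"number","minimum":-1,"maximum":1}},"yaw":{"type":"number","minimum":-1,"maximum":1}}}},"force":{"type":"number"}},"required":["motion"]}

```bash
mkdir -p pics
cat > h.py <<'E'
import numpy as np, cv2
from station import bot
def grab(n,f=None):
    g=bot.grab_frame(n)
    if f: cv2.imwrite('pics/'+f,cv2.cvtColor(np.array(g['pixels']),cv2.COLOR_RGB2BGR))
    return g
def ray(g,u,v):
    K=np.array(g['K']);E=np.array(g['extrinsics'])
    d=np.linalg.inv(K)@[u,v,1]; d=E[:3,:3]@[d[0],-d[1],-d[2]]
    return E[:3,3],d/np.linalg.norm(d)
def onz(g,u,v,z):
    o,d=ray(g,u,v); return o+d*(z-o[2])/d[2]
def proj(g,p):
    K=np.array(g['K']);E=np.array(g['extrinsics'])
    c=E[:3,:3].T@(np.array(p)-E[:3,3]); q=K@[c[0],-c[1],-c[2]]; return q[:2]/q[2]
E
python3 - <<'E'
from h import *
for n in('top','side'):
    g=grab(n,n+'1.png'); print(n,np.round(g['K'],1).tolist(),np.round(g['extrinsics'],3).tolist(),[k for k in g])
print(bot.state())
E
```

```text
top [[486.0, 0.0, 256.7], [0.0, 486.0, 186.8], [0.0, 0.0, 1.0]] [[0.008, 0.987, -0.159, 0.442], [-1.0, 0.009, 0.005, 0.111], [0.006, 0.159, 0.987, 0.893], [0.0, 0.0, 0.0, 1.0]] ['pixels', 'K', 'extrinsics']
side [[383.6, 0.0, 256.9], [0.0, 383.6, 182.4], [0.0, 0.0, 1.0]] [[-0.979, 0.134, -0.15, 0.467], [-0.201, -0.579, 0.791, 0.8], [0.019, 0.804, 0.594, 0.559], [0.0, 0.0, 0.0, 1.0]] ['pixels', 'K', 'extrinsics']
{'time_s': 0.1, 'joint_positions': array([-1.33958342e+00,  1.24416193e-01,  1.65147935e+00, -7.04109565e-06,
        1.36752603e+00, -8.26166654e-02]), 'joint_vel': array([-0.00174679, -0.0019172 , -0.00282361, -0.0019142 , -0.00192442,
        0.00200639]), 'joint_torque': array([ 2.99264038e-04, -4.24930930e+01, -3.66654325e+01, -1.66379482e-04,
        3.93409122e-03, -8.97793967e-06]), 'tcp_pos': array([ 0.20049487, -0.6177451 ,  0.23022563]), 'orientation': array([[ 9.51157936e-01,  3.08704387e-01, -4.25824364e-04],
       [ 3.08704648e-01, -9.51156284e-01,  1.77866853e-03],
       [ 1.44057260e-04, -1.82324865e-03, -9.99998328e-01]]), 'force': array([-0.89279267,  0.89072675,  0.05957535]), 'moment': array([ 0.007593  , -0.00996279,  0.03259847]), 'grasp_force': 0.0, 'gripper_width': 0.08514389966558293}
```

View pics/top1.png

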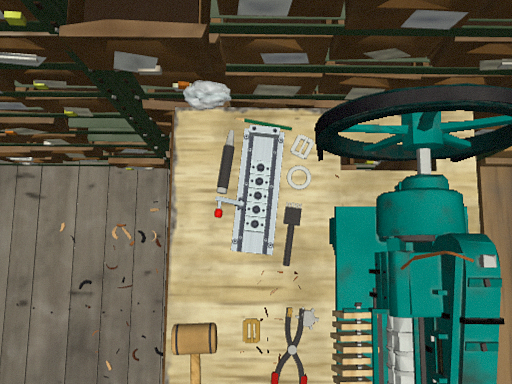

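View pics/side1.png

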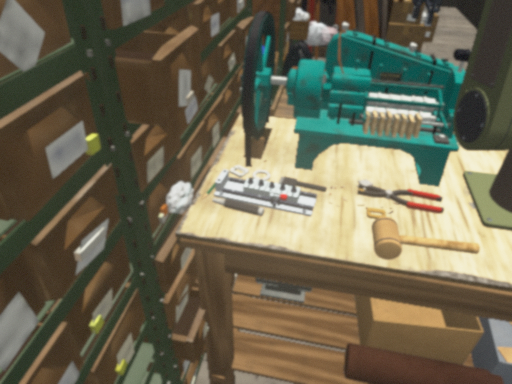

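The top view shows the holder near (258,190) with its stop at the top (+x world). The red knob is at (219,213), block punches run from (260,167) to (255,224), and the green machine is to the right. Next I'll measure on a zoomed crop.

Run:
```python
from h import *
g=grab('top'); im=cv2.cvtColor(np.array(g['pixels']),cv2.COLOR_RGB2BGR)
cv2.imwrite('pics/topz.png',cv2.resize(im[105:265,190:330],None,fx=3.7,fy=3.7,interpolation=cv2.INTER_CUBIC))
h=cv2.cvtColor(im,cv2.COLOR_BGR2HSV)
m=((h[...,0]<8)|(h[...,0]>172))&(h[...,1]>150)&(h[...,2]>110)
n,_,st,c=cv2.connectedComponentsWithStats(m.astype(np.uint8))
for i in range(1,n):
    if st[i,4]>15: print('red',st[i],c[i],onz(g,*c[i],0.06))
s=grab('side'); im=cv2.cvtColor(np.array(s['pixels']),cv2.COLOR_RGB2BGR)
cv2.imwrite('pics/sidez.png',cv2.resize(im[155:230,195:335],None,fx=5,fy=5,interpolation=cv2.INTER_CUBIC))
# machine: top point height via two views (wheel top, body top)
def tri(a,b):
    (o1,d1),(o2,d2)=ray(g,*a),ray(s,*b)
    t=np.linalg.lstsq(np.c_[d1,-d2],o2-o1,rcond=None)[0]; return (o1+t[0]*d1+o2+t[1]*d2)/2, np.linalg.norm(o1+t[0]*d1-o2-t[1]*d2)
print('shaft',tri((424,160),(281,80)))
for p in[(330,236),(335,290),(316,130),(175,110),(440,240),(440,240)]:print(p,onz(g,*p,0),onz(g,*p,0.25))
```

```text
red [215 209   7   9  56] [218.05357143 212.78571429] [0.53012554 0.17319406 0.06      ]
red [271 373   7  11  68] [274.29411765 378.35294118] [0.25938972 0.07576788 0.06      ]
red [300 376   7   8  47] [303.42553191 379.72340426] [0.2575743  0.02817337 0.06      ]
shaft (array([ 0.59337556, -0.14008112,  0.1892274 ]), np.float64(0.00853932085012112))
(330, 236) [ 0.49552715 -0.02836864  0.        ] [0.48052962 0.01069624 0.25      ]
(335, 290) [ 0.39861209 -0.03584343  0.        ] [0.4107404  0.00531358 0.25      ]
(316, 130) [ 0.69592282 -0.00495363  0.        ] [0.62483596 0.02755755 0.25      ]
(175, 110) [0.73267142 0.26382988 0.        ] [0.65129888 0.22111045 0.25      ]
(440, 240) [ 0.48991437 -0.23014895  0.        ] [ 0.47648782 -0.13460719  0.25      ]
(440, 240) [ 0.48991437 -0.23014895  0.        ] [ 0.47648782 -0.13460719  0.25      ]
```

View pics/topz.png

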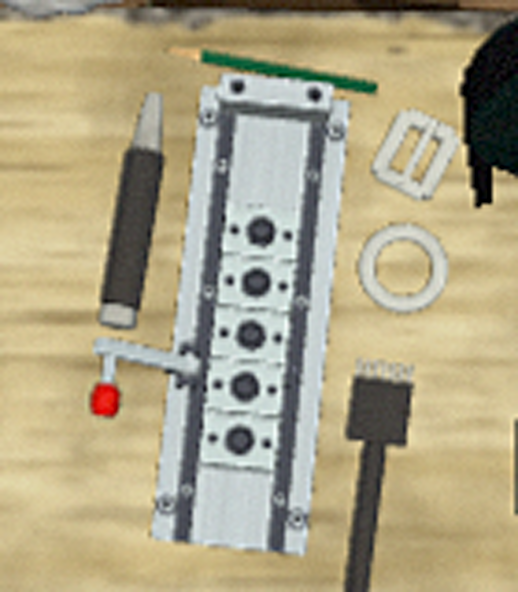

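View pics/sidez.png

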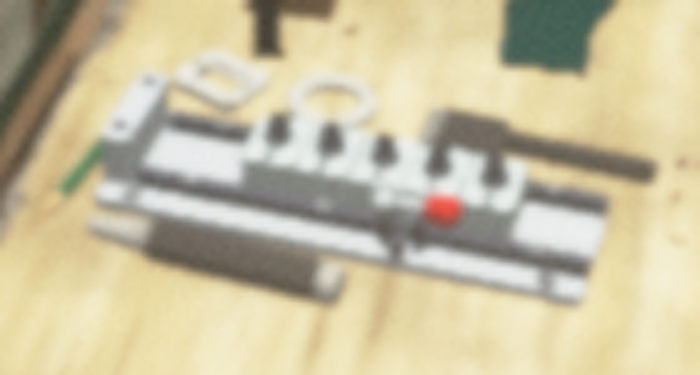

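The crop shows the base plate's open end at crop (152,540)-(303,553), tube punches from (261,230) to (240,440), and the stop face's top edge at about (225-332,103). The knob is at (105,400). The ring, buckle and iron lie on the right, and the drive punch is on the left.

Run:
```python
from h import *
g=grab('top'); s=grab('side')
C=lambda x,y,z:onz(g,190+x/3.7,105+y/3.7,z)
r=np.round
A,B=C(152,540,.008),C(303,553,.008); print('open end',r(A,4),r(B,4),r((A+B)/2,4),np.linalg.norm(A-B))
T=[C(x,y,.045) for x,y in[(261,230),(256,281),(251,335),(245,386),(240,440)]]
print(r(T,4)); d=T[0]-T[4]; print('len',np.linalg.norm(d),'ang',np.degrees(np.arctan2(d[1],d[0])))
S=(C(225,103,.036)+C(332,108,.036))/2; print('stop',r(S,4)); e=S-(A+B)/2; print(np.hypot(*e[:2]),np.degrees(np.arctan2(e[1],e[0])))
print('rear face top', r((C(203,466,.032)+C(272,471,.032))/2,4))
print('knob',r(C(105,400,.06),4))
o,dd=ray(g,430,90)
for X in(.6,.63,.66): print('rim',o+dd*(X-o[0])/dd[0])
for u,v in[(370,28),(340,35),(262,12)]:
    o,dd=ray(s,u,v)
    for Y in(-.05,-.1,-.2,-.3): print(u,v,r(o+dd*(Y-o[1])/dd[1],3))
```

```text
open end [0.4666 0.1521 0.008 ] [0.461  0.0784 0.008 ] [0.4638 0.1153 0.008 ] 0.07395330142779433
[[0.6139 0.1004 0.045 ]
 [0.589  0.1027 0.045 ]
 [0.5628 0.1049 0.045 ]
 [0.5384 0.1075 0.045 ]
 [0.5128 0.1097 0.045 ]]
len 0.10155352719318249 ang -5.211744213153506
stop [0.6782 0.0921 0.036 ]
0.21562681392655403 -6.152500315173646
rear face top [0.5002 0.1107 0.032 ]
knob [0.5296 0.1726 0.06  ]
rim [ 0.6        -0.04743498  0.47271884]
rim [ 0.63       -0.07754529  0.39290916]
rim [ 0.66       -0.1076556   0.31309948]
370 28 [ 0.401 -0.05   0.352]
370 28 [ 0.397 -0.1    0.34 ]
370 28 [ 0.389 -0.2    0.315]
370 28 [ 0.381 -0.3    0.291]
340 35 [ 0.459 -0.05   0.334]
340 35 [ 0.458 -0.1    0.32 ]
340 35 [ 0.457 -0.2    0.294]
340 35 [ 0.456 -0.3    0.267]
262 12 [ 0.626 -0.05   0.368]
262 12 [ 0.636 -0.1    0.357]
262 12 [ 0.654 -0.2    0.334]
262 12 [ 0.673 -0.3    0.312]
```

Estimated holder origin is about (0.578, 0.103) at yaw -5.6°, and the row needs about 54 mm of travel. The machine tops out near 0.37 m, so I'll cross above it.

>>> play_rows([
  {"fingers":0,"slide":[0,0,1],"yaw":0},
  {"fingers":0,"slide":[0,0,1],"yaw":0},
  {"fingers":0,"slide":[0.3,0.2,1],"yaw":-0.08},
  {"fingers":0,"slide":[0.6,0.5,1],"yaw":-0.16},
  {"fingers":0,"slide":[1,1,1],"yaw":-0.262},
  {"fingers":0,"slide":[1,1,1],"yaw":-0.262},
  {"fingers":0,"slide":[1,1,1],"yaw":-0.262},
  {"fingers":0,"slide":[1,1,1],"yaw":-0.262},
])

```text
time_s: 0.97
tcp_pos: [0.3528, -0.4656, 0.3826]
orientation: [[0.995, -0.095, 0.002], [-0.095, -0.995, -0.001], [0.002, 0.0, -1.0]]
force: [-0.2, -0.5, -0.3]
gripper_width: 0.0003
grasp_force: 0.0
```

>>> play_rows([
  {"fingers":0,"slide":[0.2,0.2,0.6],"yaw":0},
  {"fingers":0,"slide":[0.3,0.4,0.6],"yaw":0},
  {"fingers":0,"slide":[0.4,0.7,0.6],"yaw":0},
  {"fingers":0,"slide":[0.4,1,0.6],"yaw":0},
  {"fingers":0,"slide":[0.4,1,0.6],"yaw":0},
  {"fingers":0,"slide":[0.4,1,0.6],"yaw":0},
  {"fingers":0,"slide":[0.4,1,0.6],"yaw":0},
])

```text
time_s: 1.55
tcp_pos: [0.411, -0.3168, 0.4727]
orientation: [[0.996, -0.095, 0.002], [-0.095, -0.996, -0.002], [0.002, 0.002, -1.0]]
force: [-0.3, -0.0, -0.2]
gripper_width: -0.0002
grasp_force: 0.0
```

>>> play_rows([
  {"fingers":0,"slide":[0,1,0],"yaw":0},
  {"fingers":0,"slide":[0,1,0],"yaw":0},
  {"fingers":0,"slide":[0,1,0],"yaw":0},
  {"fingers":0,"slide":[0,1,0],"yaw":0},
])

```text
time_s: 1.88
tcp_pos: [0.4102, -0.1667, 0.4709]
orientation: [[0.995, -0.098, -0.0], [-0.098, -0.995, 0.001], [-0.0, -0.001, -1.0]]
force: [0.6, -0.6, -0.3]
gripper_width: -0.0001
grasp_force: 0.0
```

>>> play_rows([
  {"fingers":0,"slide":[0,1,0],"yaw":0},
  {"fingers":0,"slide":[0,1,0],"yaw":0},
  {"fingers":0,"slide":[0,1,0],"yaw":0},
  {"fingers":0,"slide":[0,1,0],"yaw":0},
])

```text
time_s: 2.22
tcp_pos: [0.4104, -0.0164, 0.4709]
orientation: [[0.995, -0.097, -0.0], [-0.097, -0.995, 0.001], [-0.0, -0.001, -1.0]]
force: [0.2, 0.2, 0.8]
gripper_width: 0.0
grasp_force: 0.0
```

>>> play_rows([
  {"fingers":0,"slide":[0.3,0.9,0],"yaw":0},
  {"fingers":0,"slide":[0.3,0.9,0],"yaw":0},
  {"fingers":0,"slide":[0.3,0.9,0],"yaw":0},
  {"fingers":0,"slide":[0.3,0.9,-0.3],"yaw":0},
  {"fingers":0,"slide":[0.3,0.9,-0.7],"yaw":0},
  {"fingers":0,"slide":[0.3,0.9,-1],"yaw":0},
  {"fingers":0,"slide":[0.3,0.9,-1],"yaw":0},
  {"fingers":0,"slide":[0.3,0.9,-1],"yaw":0},
])

```text
time_s: 2.88
tcp_pos: [0.4527, 0.1156, 0.3121]
orientation: [[0.995, -0.099, -0.015], [-0.099, -0.995, -0.002], [-0.015, 0.004, -1.0]]
force: [-0.2, -0.0, -1.3]
gripper_width: -0.0002
grasp_force: 0.0
```

Run:
```python
from h import *
g=grab('wrist','w1.png'); print(np.round(bot.state()['tcp_pos'],4), np.round(g['extrinsics'],3).tolist()); grab('side','s2.png')
```

```text
[0.4542 0.1157 0.3167] [[-0.098, 0.948, 0.303, 0.529], [-0.995, -0.095, -0.026, 0.107], [0.004, -0.304, 0.953, 0.453], [0.0, 0.0, 0.0, 1.0]]
```

View pics/w1.png

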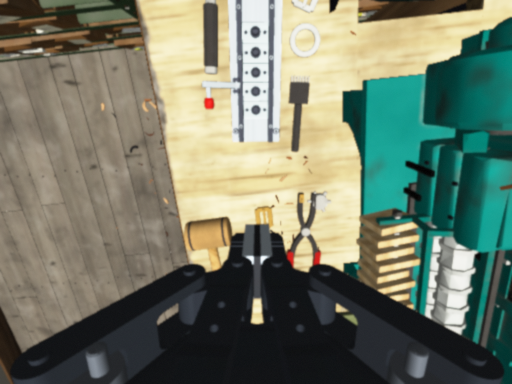

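The wrist view shows the row with tubes from about (255,31) to (255,110). The plate's open end is at (233,141)-(279,142) and the knob is at (209,103).

Run:
```python
from h import *
g=grab('wrist'); im=np.array(g['pixels']); r=np.round
h=cv2.cvtColor(im,cv2.COLOR_RGB2HSV)
m=((h[...,2]<75)).astype(np.uint8)[:135,242:270]
n,_,st,c=cv2.connectedComponentsWithStats(m)
for i in range(1,n):
    if st[i,4]>25 and c[i][1]<130: p=c[i]+[242,0]; print(st[i],r(p,1),r(onz(g,*p,.045),4))
A,B=onz(g,233,141.5,.008),onz(g,279,141.5,.008); print('end',r(A,4),r(B,4),r((A+B)/2,4))
m=((h[...,0]<8)|(h[...,0]>172))&(h[...,1]>150)&(h[...,2]>110); m=m[:130].astype(np.uint8)
n,_,st,c=cv2.connectedComponentsWithStats(m)
for i in range(1,n):
    if st[i,4]>25: print('knob',c[i],r(onz(g,*c[i],.06),4))
print('tip px',proj(g,bot.state()['tcp_pos']))
```

```text
end [0.4745 0.1518 0.008 ] [0.467  0.0762 0.008 ] [0.4708 0.114  0.008 ]
knob [211.  107.5] [0.5314 0.1717 0.06  ]
tip px [254.0666177  241.06925375]
```

>>> play_rows([
  {"fingers":0,"slide":[0.04,0,-0.5],"yaw":0},
  {"fingers":0,"slide":[0.04,0,-1],"yaw":0},
  {"fingers":0,"slide":[0.04,0,-1],"yaw":0},
  {"fingers":0,"slide":[0.04,0,-1],"yaw":0},
  {"fingers":0,"slide":[0.04,0,-1],"yaw":0},
  {"fingers":0,"slide":[0.04,0,-1],"yaw":0},
  {"fingers":0,"slide":[0.04,0,-1],"yaw":0},
])

```text
time_s: 3.62
tcp_pos: [0.4643, 0.1169, 0.1757]
orientation: [[0.995, -0.098, 0.006], [-0.098, -0.995, 0.001], [0.006, -0.001, -1.0]]
force: [0.5, -1.3, -0.4]
gripper_width: 0.0004
grasp_force: 0.0
```

>>> play_rows([
  {"fingers":0,"slide":[0,0,-0.3],"yaw":0},
  {"fingers":0,"slide":[0,0,-0.6],"yaw":0},
  {"fingers":0,"slide":[0,0,-0.6],"yaw":0},
  {"fingers":0,"slide":[0,0,-0.6],"yaw":0},
  {"fingers":0,"slide":[0,0,-0.6],"yaw":0},
  {"fingers":0,"slide":[0,0,-0.6],"yaw":0},
])

```text
time_s: 4.12
tcp_pos: [0.4645, 0.1172, 0.0852]
orientation: [[0.995, -0.098, 0.006], [-0.098, -0.995, 0.001], [0.006, -0.001, -1.0]]
force: [-0.3, -0.5, 0.6]
gripper_width: -0.0
grasp_force: 0.0
```

Run:
```python
from h import *
g=grab('wrist','w2.png'); print(np.round(bot.state()['tcp_pos'],4),bot.state()['force'])
```

```text
[0.4643 0.1171 0.085 ] [-0.13533942  0.0798929   0.42948765]
```

View pics/w2.png

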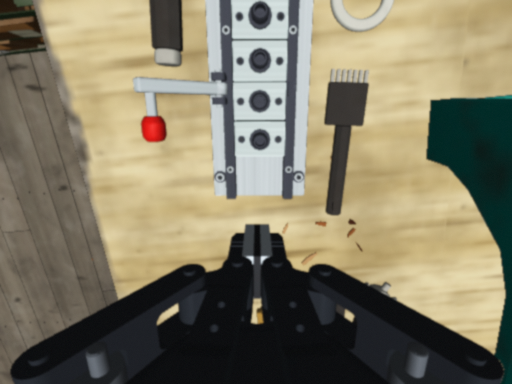

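The closer view shows the last tube at (260,139), its block's rear top edge at row 157, the plate end at (214-305,196) and the knob at (153,128).

Run:
```python
from h import *
g=grab('wrist'); r=lambda a:np.round(a,4)
for n,p,z in[('t5',(260,139),.045),('t3',(260,60),.045),('rear',(260,157),.032),('endL',(214,196),.008),('endR',(305,196),.008),('knob',(153,128),.06),('fenceL',(230,198),.017),('fenceR',(287,198),.017),('bolt',(219,88),.025)]: print(n,r(onz(g,*p,z)))
```

```text
t5 [0.517  0.1086 0.045 ]
t3 [0.5646 0.1041 0.045 ]
rear [0.5027 0.1098 0.032 ]
endL [0.469  0.1517 0.008 ]
endR [0.4616 0.0753 0.008 ]
knob [0.5314 0.1718 0.06  ]
fenceL [0.4689 0.1373 0.017 ]
fenceR [0.4644 0.0913 0.017 ]
bolt [0.5525 0.1337 0.025 ]
```

>>> play_rows([
  {"fingers":0,"slide":[0,-0.023,-0.2],"yaw":0},
  {"fingers":0,"slide":[0,-0.023,-0.35],"yaw":0},
  {"fingers":0,"slide":[0,-0.023,-0.42],"yaw":0},
  {"fingers":0,"slide":[0,-0.023,-0.42],"yaw":0},
  {"fingers":0,"slide":[0.05,-0.028,-0.42],"yaw":0},
  {"fingers":0,"slide":[0.1,-0.033,-0.42],"yaw":0},
  {"fingers":0,"slide":[0.12,-0.035,-0.42],"yaw":0},
  {"fingers":0,"slide":[0.12,-0.035,-0.42],"yaw":0},
])

```text
time_s: 4.88
tcp_pos: [0.4822, 0.1116, 0.0202]
orientation: [[0.995, -0.098, 0.004], [-0.098, -0.995, 0.0], [0.004, -0.001, -1.0]]
force: [-0.2, -0.1, -0.4]
gripper_width: 0.0001
grasp_force: 0.0
```

>>> play_rows([
  {"fingers":0,"slide":[0.01,-0.001,0],"yaw":0},
  {"fingers":0,"slide":[0.02,-0.002,0],"yaw":0},
  {"fingers":0,"slide":[0.03,-0.003,0],"yaw":0},
  {"fingers":0,"slide":[0.04,-0.004,0],"yaw":0},
  {"fingers":0,"slide":[0.05,-0.005,0],"yaw":0},
  {"fingers":0,"slide":[0.06,-0.006,0],"yaw":0},
  {"fingers":0,"slide":[0.07,-0.007,0],"yaw":0},
  {"fingers":0,"slide":[0.08,-0.008,0],"yaw":0},
])

```text
time_s: 5.55
tcp_pos: [0.4916, 0.1103, 0.0183]
orientation: [[0.995, -0.098, -0.0], [-0.098, -0.995, 0.0], [-0.0, 0.0, -1.0]]
force: [-1.5, -0.0, 0.3]
gripper_width: 0.0004
grasp_force: 0.4
```

>>> play_rows([
  {"fingers":0,"slide":[0,0,0.02],"yaw":0},
  {"fingers":0,"slide":[0.015,-0.0015,0.025],"yaw":0},
  {"fingers":0,"slide":[0.03,-0.003,0.025],"yaw":0},
  {"fingers":0,"slide":[0.045,-0.0045,0.025],"yaw":0},
  {"fingers":0,"slide":[0.06,-0.006,0.025],"yaw":0},
  {"fingers":0,"slide":[0.075,-0.0075,0.025],"yaw":0},
  {"fingers":0,"slide":[0.09,-0.009,0.025],"yaw":0},
  {"fingers":0,"slide":[0.1,-0.01,0.025],"yaw":0},
])

```text
time_s: 6.22
tcp_pos: [0.5068, 0.1088, 0.0219]
orientation: [[0.995, -0.098, -0.0], [-0.098, -0.995, -0.0], [-0.0, 0.0, -1.0]]
force: [-2.4, -0.3, -1.0]
gripper_width: -0.0002
grasp_force: 1.0
```

>>> play_rows([
  {"fingers":0,"slide":[0.015,-0.0015,0],"yaw":0},
  {"fingers":0,"slide":[0.03,-0.003,0],"yaw":0},
  {"fingers":0,"slide":[0.045,-0.0045,0],"yaw":0},
  {"fingers":0,"slide":[0.06,-0.006,0],"yaw":0},
  {"fingers":0,"slide":[0.075,-0.0075,0],"yaw":0},
  {"fingers":0,"slide":[0.09,-0.009,0],"yaw":0},
  {"fingers":0,"slide":[0.1,-0.01,0],"yaw":0},
  {"fingers":0,"slide":[0.1,-0.01,0],"yaw":0},
])

```text
time_s: 6.88
tcp_pos: [0.5222, 0.1072, 0.0222]
orientation: [[0.995, -0.098, 0.001], [-0.098, -0.995, -0.0], [0.001, -0.0, -1.0]]
force: [-1.9, 0.6, -0.5]
gripper_width: -0.0002
grasp_force: 0.3
```

>>> play_rows([
  {"fingers":0,"slide":[0.015,-0.0015,0],"yaw":0},
  {"fingers":0,"slide":[0.03,-0.003,0],"yaw":0},
  {"fingers":0,"slide":[0.045,-0.0045,0],"yaw":0},
  {"fingers":0,"slide":[0.06,-0.006,0],"yaw":0},
  {"fingers":0,"slide":[0.075,-0.0075,0],"yaw":0},
  {"fingers":0,"slide":[0.085,-0.0085,0],"yaw":0},
  {"fingers":0,"slide":[0.09,-0.009,0],"yaw":0},
  {"fingers":0,"slide":[0.095,-0.0095,0],"yaw":0},
])

```text
time_s: 7.55
tcp_pos: [0.5359, 0.1059, 0.022]
orientation: [[0.995, -0.098, -0.0], [-0.098, -0.995, 0.0], [-0.0, 0.0, -1.0]]
force: [-2.4, 0.0, 0.0]
gripper_width: -0.0001
grasp_force: 1.2
```

>>> play_rows([
  {"fingers":0,"slide":[0.005,-0.0005,0],"yaw":0},
  {"fingers":0,"slide":[0.01,-0.001,0],"yaw":0},
  {"fingers":0,"slide":[0.015,-0.0015,0],"yaw":0},
  {"fingers":0,"slide":[0.02,-0.002,0],"yaw":0},
  {"fingers":0,"slide":[0.025,-0.0025,0],"yaw":0},
  {"fingers":0,"slide":[0.03,-0.003,0],"yaw":0},
])

```text
time_s: 8.05
tcp_pos: [0.5404, 0.1054, 0.0221]
orientation: [[0.995, -0.098, 0.0], [-0.098, -0.995, -0.0], [0.0, 0.0, -1.0]]
force: [-1.8, 0.2, -0.7]
gripper_width: -0.0001
grasp_force: 1.1
```

>>> play_rows([
  {"fingers":0,"slide":[0.005,-0.0005,0],"yaw":0},
  {"fingers":0,"slide":[0.01,-0.001,0],"yaw":0},
  {"fingers":0,"slide":[0.015,-0.0015,0],"yaw":0},
])

```text
time_s: 8.3
tcp_pos: [0.5427, 0.1052, 0.0221]
orientation: [[0.995, -0.098, -0.0], [-0.098, -0.995, -0.0], [-0.0, 0.0, -1.0]]
force: [-2.3, 0.1, 0.2]
gripper_width: -0.0
grasp_force: 1.1
```

>>> play_rows([
  {"fingers":0,"slide":[0.005,-0.0005,0],"yaw":0},
  {"fingers":0,"slide":[0.01,-0.001,0],"yaw":0},
])

```text
time_s: 8.47
tcp_pos: [0.5441, 0.1051, 0.0221]
orientation: [[0.995, -0.098, -0.0], [-0.098, -0.995, 0.0], [-0.0, -0.0, -1.0]]
force: [-3.8, 1.0, 0.5]
gripper_width: 0.0003
grasp_force: 2.1
```

>>> play_rows([
  {"fingers":0,"slide":[0.005,-0.0005,0],"yaw":0},
  {"fingers":0,"slide":[0.008,-0.0008,0],"yaw":0},
])

```text
time_s: 8.63
tcp_pos: [0.5442, 0.105, 0.022]
orientation: [[0.995, -0.098, -0.003], [-0.098, -0.995, 0.0], [-0.003, 0.0, -1.0]]
force: [-7.4, 0.6, 5.1]
gripper_width: 0.0001
grasp_force: 4.0
```

Run:
```python
from h import *
g=grab('top'); im=cv2.cvtColor(np.array(g['pixels']),cv2.COLOR_RGB2BGR)
cv2.imwrite('pics/topz2.png',cv2.resize(im[105:265,190:330],None,fx=3.7,fy=3.7,interpolation=cv2.INTER_CUBIC))
print(bot.state()['force'])
```

```text
[-6.30202624 -0.23458977  4.31290027]
```

View pics/topz2.png

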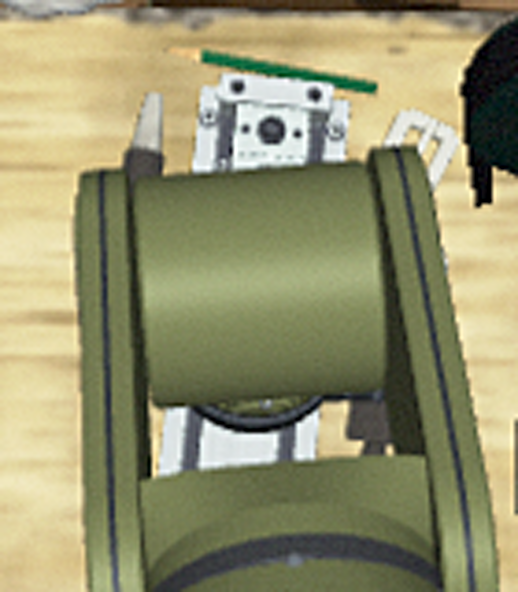

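The top view shows block 1's tube at crop (270,130), against the stop. The TCP stalled at 0.5442 while the force rose to 7 N, so the row is home. I'll back off, rise, and go round outside the knob.

>>> play_rows([
  {"fingers":0,"slide":[-0.05,0.005,0],"yaw":0},
  {"fingers":0,"slide":[-0.2,0.02,0],"yaw":0},
  {"fingers":0,"slide":[-0.3,0.03,0.1],"yaw":0},
  {"fingers":0,"slide":[-0.3,0.03,0.4],"yaw":0},
  {"fingers":0,"slide":[-0.3,0.03,0.65],"yaw":0},
  {"fingers":0,"slide":[-0.3,0.03,0.65],"yaw":0},
])

```text
time_s: 9.18
tcp_pos: [0.5064, 0.1102, 0.1293]
orientation: [[0.995, -0.097, 0.018], [-0.097, -0.995, 0.002], [0.018, -0.004, -1.0]]
force: [1.5, -0.3, 1.6]
gripper_width: -0.0001
grasp_force: 0.0
```

>>> play_rows([
  {"fingers":0,"slide":[0,0.25,0],"yaw":0},
  {"fingers":0,"slide":[0,0.5,0],"yaw":0},
  {"fingers":0,"slide":[0.1,0.67,0],"yaw":0},
  {"fingers":0,"slide":[0.22,0.67,0],"yaw":0},
  {"fingers":0,"slide":[0.22,0.67,0],"yaw":0},
  {"fingers":0,"slide":[0.22,0.67,0],"yaw":0},
  {"fingers":0,"slide":[0.22,0.67,0],"yaw":0},
])

```text
time_s: 9.77
tcp_pos: [0.533, 0.2095, 0.1194]
orientation: [[0.995, -0.098, 0.0], [-0.098, -0.995, -0.0], [0.0, 0.0, -1.0]]
force: [-0.0, -0.3, -0.6]
gripper_width: 0.0002
grasp_force: 0.0
```

Run:
```python
from h import *
g=grab('wrist','w3.png'); print(np.round(bot.state()['tcp_pos'],4))
```

```text
[0.5328 0.2094 0.1193]
```

View pics/w3.png

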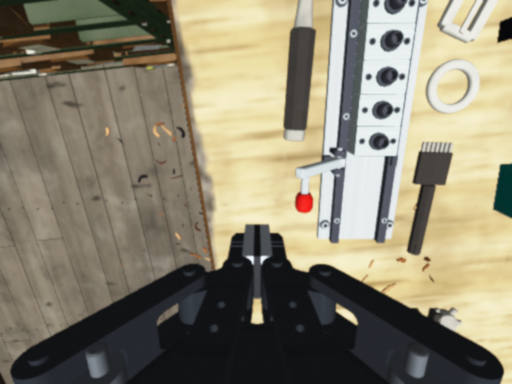

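The view shows the row home with the keeper bar behind the last block's rear edge at row 156. The knob is at (304,202), and the fingertips are outside it. I'll lower and push towards -y.

>>> play_rows([
  {"fingers":0,"slide":[0,0,-0.2],"yaw":0},
  {"fingers":0,"slide":[0,0,-0.4],"yaw":0},
  {"fingers":0,"slide":[0,0,-0.42],"yaw":0},
  {"fingers":0,"slide":[0,0,-0.42],"yaw":0},
  {"fingers":0,"slide":[0,0,-0.42],"yaw":0},
  {"fingers":0,"slide":[-0.004,-0.04,-0.42],"yaw":0},
  {"fingers":0,"slide":[-0.007,-0.07,-0.42],"yaw":0},
  {"fingers":0,"slide":[-0.009,-0.09,-0.42],"yaw":0},
])

```text
time_s: 10.48
tcp_pos: [0.533, 0.196, 0.0583]
orientation: [[0.995, -0.098, 0.003], [-0.098, -0.995, 0.001], [0.003, -0.001, -1.0]]
force: [-0.1, -0.4, 0.5]
gripper_width: 0.0002
grasp_force: 0.0
```

>>> play_rows([
  {"fingers":0,"slide":[-0.002,-0.02,0],"yaw":0},
  {"fingers":0,"slide":[-0.004,-0.04,0],"yaw":0},
  {"fingers":0,"slide":[-0.006,-0.06,0],"yaw":0},
  {"fingers":0,"slide":[-0.008,-0.08,0],"yaw":0},
  {"fingers":0,"slide":[-0.01,-0.1,0],"yaw":0},
  {"fingers":0,"slide":[-0.012,-0.12,0],"yaw":0},
  {"fingers":0,"slide":[-0.014,-0.14,0],"yaw":0},
  {"fingers":0,"slide":[-0.016,-0.16,0],"yaw":0},
])

```text
time_s: 11.15
tcp_pos: [0.5316, 0.18, 0.0641]
orientation: [[0.995, -0.101, 0.004], [-0.101, -0.995, 0.016], [0.002, -0.016, -1.0]]
force: [-17.1, 26.5, 35.6]
gripper_width: -0.0001
grasp_force: 21.5
```

>>> play_rows([
  {"fingers":0,"slide":[-0.002,-0.02,0],"yaw":0},
  {"fingers":0,"slide":[-0.004,-0.04,0],"yaw":0},
  {"fingers":0,"slide":[-0.006,-0.06,0],"yaw":0},
  {"fingers":0,"slide":[-0.008,-0.08,0],"yaw":0},
  {"fingers":0,"slide":[-0.01,-0.1,0],"yaw":0},
  {"fingers":0,"slide":[-0.012,-0.12,0],"yaw":0},
  {"fingers":0,"slide":[-0.014,-0.14,0],"yaw":0},
  {"fingers":0,"slide":[-0.016,-0.16,0],"yaw":0},
])

```text
time_s: 11.82
tcp_pos: [0.5263, 0.1476, 0.0554]
orientation: [[0.995, -0.098, -0.002], [-0.098, -0.995, -0.001], [-0.002, 0.001, -1.0]]
force: [0.2, 0.1, -0.2]
gripper_width: -0.0002
grasp_force: 0.0
```

Run:
```python
from h import *
g=grab('wrist','w4.png'); print(np.round(bot.state()['tcp_pos'],4),bot.state()['force'])
im=np.array(g['pixels']);h=cv2.cvtColor(im,cv2.COLOR_RGB2HSV)
m=((h[...,0]<8)|(h[...,0]>172))&(h[...,1]>150)&(h[...,2]>110)
n,_,st,c=cv2.connectedComponentsWithStats(m.astype(np.uint8))
for i in range(1,n):
    if st[i,4]>40: print(st[i],c[i],onz(g,*c[i],.075),onz(g,*c[i],.025))
```

```text
[0.5263 0.1471 0.0553] [ 0.16698809 -0.17509444  0.37501339]
[286 241  25  29 563] [298.31793961 254.22380107] [0.52677014 0.12524842 0.075     ] [0.49633692 0.11954585 0.025     ]
```

The knob is already past upright. I'll back off and let it fall.

>>> play_rows([
  {"fingers":0,"slide":[0,0.02,0],"yaw":0},
  {"fingers":0,"slide":[0,0.1,0.1],"yaw":0},
  {"fingers":0,"slide":[0,0.2,0.3],"yaw":0},
  {"fingers":0,"slide":[-0.2,0.2,0.6],"yaw":0},
  {"fingers":0,"slide":[-0.4,0.1,0.9],"yaw":0},
  {"fingers":0,"slide":[-0.6,0,1],"yaw":0},
  {"fingers":0,"slide":[-0.6,0,1],"yaw":0},
  {"fingers":0,"slide":[-0.6,0,1],"yaw":0},
])

```text
time_s: 12.53
tcp_pos: [0.4371, 0.1482, 0.2101]
orientation: [[0.995, -0.098, 0.006], [-0.098, -0.995, 0.001], [0.006, -0.002, -1.0]]
force: [0.3, -0.5, -0.6]
gripper_width: 0.0002
grasp_force: 0.0
```

>>> play_rows([
  {"fingers":0,"slide":[-0.1,0,0],"yaw":0},
  {"fingers":0,"slide":[-0.1,0,0],"yaw":0},
  {"fingers":0,"slide":[-0.1,0,0],"yaw":0},
  {"fingers":0,"slide":[-0.1,0,0],"yaw":0},
  {"fingers":0,"slide":[-0.1,0,0],"yaw":0},
  {"fingers":0,"slide":[-0.1,0,0],"yaw":0},
  {"fingers":0,"slide":[-0.1,0,0],"yaw":0},
  {"fingers":0,"slide":[-0.1,0,0],"yaw":0},
])

```text
time_s: 13.2
tcp_pos: [0.4224, 0.1484, 0.2064]
orientation: [[0.995, -0.098, -0.0], [-0.098, -0.995, -0.0], [-0.0, 0.0, -1.0]]
force: [0.4, -1.0, 0.0]
gripper_width: -0.0002
grasp_force: 0.0
```

Run:
```python
from h import *
g=grab('wrist'); im=cv2.cvtColor(np.array(g['pixels']),cv2.COLOR_RGB2BGR)
cv2.imwrite('pics/w5.png',cv2.resize(im[0:240,180:400],None,fx=2.5,fy=2.5,interpolation=cv2.INTER_CUBIC)); print(bot.state()['tcp_pos'])
```

```text
[0.42233794 0.1484369  0.20643327]
```

View pics/w5.png

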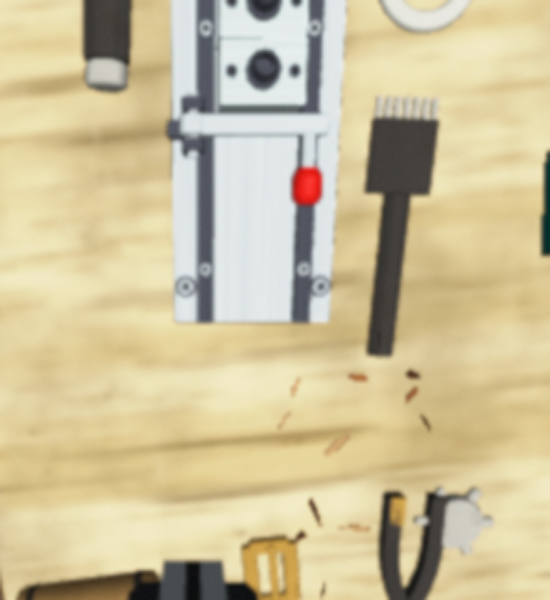

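The view shows the keeper bar lying across the channel at crop row 122, with the last block's rear edge just ahead of it at row 108. The neighbouring tools are where they were, and the robot is clear.

```bash
python3 -c "
from station import bot
print(bot.job_done())"
```

```text
the job is handed in; nothing more can be done
None
```

I pushed the five blocks home against the end stop and tipped the keeper down across the channel behind the last block, then handed the job in at about 13 s; the wrist force read about 48 N at one point as the fingertips pushed the knob, against the 120 N limit.

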